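Shut off the compressed-air valve under the sliding cover

ROBOT

A 6-joint arm with a two-finger parallel gripper is mounted at the origin on the work surface. World frame = base frame: x ahead of the robot, y to its left, z up, the work surface at z = 0. Lengths are in m, angles in rad, forces in N, time in s.
With the tool pointing down it reaches from about 0.35 to 0.85 m from the base axis. Payload 8.1 kg.
Tool frame: the origin (TCP) lies on the mounting face of the last link; the fingertips stand 186 mm ahead of it and the grasp point (between the pads) lies 167 mm ahead of it; z points along the fingers, y is the line along which they close (so a half turn about z gives the same grasp; the last joint's range is limited). The gripper opens to 93 mm and grips with 3 to 60 N. Pads are 15 mm wide; open, the fingers measure 128 mm over their backs; the gripper's body (75 mm by 188 mm) begins 65 mm behind the grasp point.
Start: joints at [1.201, 0.13, 1.488, -0, 1.523, -0.085], TCP at [0.169, 0.576, 0.405] pointing down, gripper open.
Joint ranges: [-2.96, 2.96], [-0.89, 2.26], [0.02, 2.5], [-1.34, 4.48], [0, 2.73], [-2.66, 2.66]. Speed limits (rad/s): [2.39, 2.39, 2.79, 3.14, 3.14, 3.14].

INTERFACE

Orientations are given as a rotation vector (axis times angle).
In Python, from plant import read_state, read_camera, camera_params, close_job gives the robot as it stands. The module is installed in compiled form; this text tells all that it offers.
- The arm moves only by the tool servo_tool, never from a script. Its argument "increments" is a list of rows, each an object with "slide": the shift along the tool's x, y, z in mm, a list of three; "dr": the turn, a rotation vector about the tool's x, y, z in rad, a list of three; "jaw": the closure, from 0 (fully open) to 1 (shut). In form: [{"slide": [x, y, z], "dr": [ax, ay, az], "jaw": jaw}, ...]. A call has 1 to 20 rows; each row is the pose to reach, as a shift and turn from the pose commanded when the call began, along the tool's axes at that moment; what a row does not reach only later rows make up. A row lasts 1/10 s, in which the tool goes at most 50 mm and 8.59 degrees, less where a joint would pass 70% of its speed; a pose out of reach is approached as far as the arm can. A call with a gripper value outside its range is refused whole. The fingers move at their own pace and stop on an object; "force" is the grip in N (left out, the last holds). Time passes only in rows, so rows that repeat a pose let the fingers close. It gives the time, the measured TCP pose, the force, the opening and the grip force at its end, in the units of the state.
- read_state(): the state, without advancing time (a new reading comes with each control period).
- read_camera(name): name is "side" or "top" or "wrist"; returns (picture, depth): 420x560x3 uint8, red, green, blue; 420x560 float32, m along the optical axis (not along the pixel's ray), 0 where there is no reading.
- camera_params(name): a dict with "fx", "fy", "cx", "cy" (pixels), "rvec" (rotation vector, rad) and "tvec" (3), from world to camera coordinates, as OpenCV has them. Camera axes: x right, y down, z forward; pixel columns grow to the right and rows downward; lengths in m; the calibration is good to about 2 mm. A picture is of the moment at which its call begins: read the wrist's pose just before it. camera_params takes no time and is no camera call; for the wrist camera it gives the pose at the moment of the call.
- close_job(): hands the job in; it is judged then, once.
The state is a dict: "t": time; "q": joint angles; "dq": joint speeds; "joint_torque": joint torques, N m; "tool_pos": TCP position; "orientation": TCP orientation; "force": force on the tool from outside, world axes, zero at the start; "wrist_torque": the same for the moment, N m; "opening": finger opening in m; "gripper_force": force on a finger pad.
Only numpy, scipy, OpenCV 4.12 (cv2) and the standard library are available. Lean on these libraries where they do the work, as an engineer would, in place of code of your own. Each camera call takes 0.05 s, during which the arm holds its last target. There are 200 camera calls.

TASK

Slide the yellow cover of the grey air-valve box fully aside to its stop, then push the red valve handle clockwise (seen from above) until it is fully shut, square across its pipe. Push only, without pinching the cover's rib or the red handle between the fingers, leave the blue handle as it stands, and do not disturb the can, jar, bottle or foam stone around the box.

Things in the scene. Friction and masses are not known exactly. Their poses are not given: they have to be found in the camera images.
- valve_box: Grey box fixed to the table, 166 (x) by 545 mm (y). Origin: at table height under the centre of its opening, which is 152 (x) by 260 mm (y -130 to +130); walls 72 mm high, guide lips along x = +-80 up to 82 mm. From y = -130 to -400 a closed deck (top at 70 mm) parks the cover; end stop beyond it, 82 mm high. Inside, a copper pipe along y at x = 58 mm, top at 31 mm.
- gauge_top (a point): Top of the pressure gauge (48 mm wide, 71 mm high) fixed beside the +y end of the box.
- cover (a joint): Yellow sliding cover plate, 150 mm (x) by 270 mm (y) by 6 mm, top at z = 78 mm, in the guides of the box. Value in m: 0 covers the opening, it grows to 0.26 (stop, opening fully clear) as the cover slides towards the box's -y. Starts between 0 and 0.03. Stays where it is left; about 2.5 N of friction.
- rib_top (a point): Centre of the upper edge of the cover's dark upright rib, 110 mm above the table. The rib stands across the middle of the cover: 90 mm along the box's x, 18 mm thick along y (with its pads), 32 mm high above the cover. The cover is slid by pushing on the side of this rib.
- red_valve: Brass valve of the marked (red) handle, fixed in the box, axes as the box's. Origin on the vertical turning axis of the handle, at table height. It sits at x = -25 mm in the box and at y = +75 or -35 mm (the blue one has the other place). Its pipe runs along x, top at 35 mm near the axis (29 mm farther than 22 mm from it), from x = -95 to +80.
- red_handle (a joint): Red lever with a white band, reaching 65 mm from its turning axis, 16 mm thick; its sides stand 38 to 52 mm above the table, a ridge up to 57. Value in rad: 0 = open, pointing along the valve's +x; grows clockwise seen from above to 1.571 = shut at its stop, pointing to the valve's -y. Starts at 0 to 0.35. Turns stiffly (0.12 N m), stays where it is left.
- red_tip (a point): End of the red handle, 65 mm from its axis, 47.5 mm above the table.
- blue_valve: Like red_valve, for the blue handle.
- blue_tip (a point): End of the blue handle, which has the same shape and mechanism as the red one, starts between 0 and 0.35 rad and is to be left alone.
- spray_can: Loose silver and grey spray can, 62 mm wide, 170 mm high, standing. Origin at the centre of its foot.
- paint_jar: Loose grey paint jar with black lid, 72 mm wide, 85 mm high. Origin at the centre of its foot.
- glue_bottle: Loose white glue bottle with blue cap, 42 mm wide, 120 mm high. Origin at the centre of its foot.
- foam_stone: Loose grey foam cobble, 75 by 110 by 34 mm, lying. Origin at the centre of its underside.
Not all that is in view belongs to the job. Leave any pink look-alike of the spray_can alone. There is more than one size of the paint_jar; the one meant has the size given above.

How it is judged:
By the outcome, as a careful person would: the job done as asked, in the order asked, and still so for the second after the job is handed in, with the robot touching nothing.
It also fails if it takes over 45 s, if anything falls off the work surface, if the arm or the gripper's body presses on something with over 40 N, if the wrist force passes 120 N, or if a joint passes its speed limit or range.

## Working session

There is one attempt and no reset: what is moved stays moved. The work goes in short steps, Python scripts to look and compute and a tool call to move; the robot and the scene stay as the last step left them, time stands still between calls to the robot, and variables do not carry over. Pictures are saved under pics/ and viewed, at most 10 in all, crops included, and the job is handed in when it is done.

Besides the shell and the picture viewer there is one more tool, called after "Request:" in YAML: its name, and indented under it one key for each argument. servo_tool: Moves the arm, as the interface text tells. Its arguments: {"type":"object","properties":{"increments":{"type":"array"},"force":{"type":"number"}},"required":["increments"]}

```bash
mkdir -p pics; cat > h.py <<'E'
import numpy as np,cv2
from plant import *
def shot(n):
    p=camera_params(n); im,d=read_camera(n); np.savez(n+'.npz',im=im,d=d,**p); return im,d,p
def load(n):
    z=np.load(n+'.npz'); return z['im'],z['d'],z
def world(p,u,v,z):
    R=cv2.Rodrigues(np.array(p['rvec']))[0]
    c=np.stack([(u-p['cx'])/p['fx']*z,(v-p['cy'])/p['fy']*z,z],-1)
    return (c-np.array(p['tvec']))@R
def cloud(p,d):
    v,u=np.mgrid[:d.shape[0],:d.shape[1]]; return world(p,u,v,d)
def proj(p,P):
    return cv2.projectPoints(np.array(P,float).reshape(-1,1,3),np.array(p['rvec']),np.array(p['tvec']),np.array([[p['fx'],0,p['cx']],[0,p['fy'],p['cy']],[0,0,1.]]),None)[0][:,0]
E
python3 - <<'E'
from h import *
for n in ('top','side'):
    im,d,p=shot(n); cv2.imwrite(f'pics/{n}0.png',im[...,::-1])
s=read_state();print(s)
E
```

```text
{'t': 0.1, 'q': array([ 1.20057469e+00,  1.31091889e-01,  1.48914416e+00, -3.63334340e-06,
        1.52301915e+00, -8.54006652e-02]), 'dq': array([-7.92590766e-04, -3.49372215e-04, -2.05461102e-03, -7.19219238e-04,
       -7.78599898e-05,  2.63261665e-03]), 'joint_torque': array([ 1.02087903e-03, -5.61334491e+01, -4.93098056e+01,  7.70612829e-02,
        2.89924111e-02, -1.44981482e-05]), 'tool_pos': array([0.1684977 , 0.57564431, 0.40380277]), 'orientation': array([-4.45831800e-01, -3.10942038e+00,  2.54501829e-03]), 'force': array([-0.3815954 , -0.78067232, -1.36138871]), 'wrist_torque': array([-0.06001779, -0.00806401, -0.04768928]), 'gripper_force': 0.0, 'opening': 0.09271801663070825}
```

View pics/top0.png

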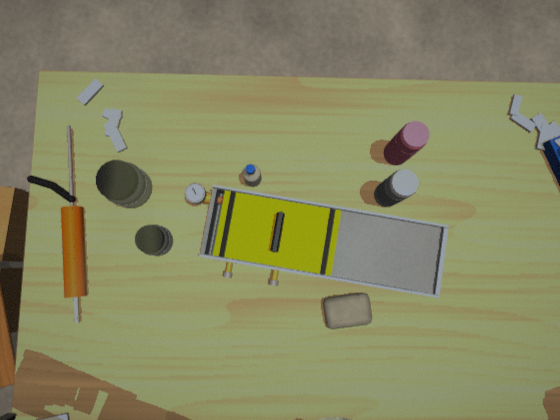

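View pics/side0.png

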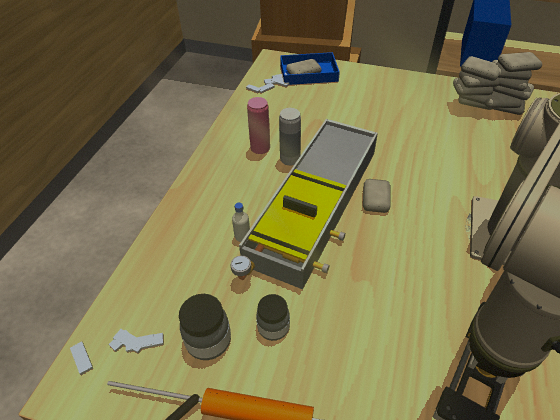

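The top view shows the yellow cover around (278,232) with its dark rib at (278,231). The gauge is at (196,193), so box +y points left in the image, and the pipe stubs at (228,270) and (274,280) mark box -x as down. The silver can is at (399,188) with the pink look-alike at (407,143), the bottle at (252,175) and the stone at (348,311). The jars are at (122,183) (large) and (153,239) (small).

```bash
cat >> h.py <<'E'
def topimg(): return load('top')
E
python3 - <<'E'
from h import *
im,d,p=load('top'); W=cloud(p,d)
hsv=cv2.cvtColor(im,cv2.COLOR_RGB2HSV)
z=W[...,2]; ok=d>0
v,u=np.mgrid[:420,:560]
print('cam',-cv2.Rodrigues(p['rvec'])[0].T@p['tvec'])
roi=(u>190)&(u<460)&(v>180)&(v<305)
# box outline: 60<z<95mm
m=roi&ok&(z>.06)&(z<.095)&(u>203)
n,l,st,_=cv2.connectedComponentsWithStats(m.astype(np.uint8)); k=1+st[1:,4].argmax(); m=l==k
r=cv2.minAreaRect((W[m][:,:2]*1000).astype(np.float32)); print('box',r,cv2.boxPoints(r))
y=roi&ok&(hsv[...,1]>230)&(hsv[...,2]>150)&(abs(z-.078)<.006)
r=cv2.minAreaRect((W[y][:,:2]*1000).astype(np.float32)); print('yel',r,cv2.boxPoints(r).round(),np.median(z[y]))
b=ok&(z>.1)&(z<.12)&(u>260)&(u<300)&(v>200)&(v<260)
r=cv2.minAreaRect((W[b][:,:2]*1000).astype(np.float32)); print('rib',r,W[b].mean(0),b.sum())
for nm,(a,c) in dict(gauge=(196,193),can=(403,183),pink=(413,132),bottle=(251,169),stone=(348,311),jarL=(118,178),jarS=(151,237)).items(): print(nm,W[c,a].round(3))
E
```

```text
cam [0.46805605 0.1418536  1.09320759]
box ((527.5712890625, 33.096160888671875), (546.626708984375, 166.37156677246094), 81.23562622070312) [[ 403.71173 -224.3507 ]
 [ 568.1406  -249.70094]
 [ 651.43085  290.54303]
 [ 487.00195  315.89325]]
yel ((542.9088745117188, 141.3759765625), (266.7430725097656, 146.25917053222656), 81.36397552490234) [[451.  20.]
 [595.  -1.]
 [635. 262.]
 [491. 284.]] 0.07889287217622289
rib ((543.7371215820312, 140.276611328125), (17.93233871459961, 89.71807098388672), 81.23321533203125) [0.54353793 0.14027    0.10850155] 325
gauge [0.63  0.328 0.07 ]
can [ 0.644 -0.12   0.171]
pink [ 0.754 -0.143  0.172]
bottle [0.678 0.201 0.122]
stone [ 0.366 -0.027  0.035]
jarL [0.652 0.49  0.121]
jarS [0.526 0.422 0.086]
```

```bash
cat >> h.py <<'E'
from scipy.spatial.transform import Rotation as Ro
O=np.array([.5482,.1670]); A=np.deg2rad(81.235); BY=np.array([np.cos(A),np.sin(A)]); BX=np.array([BY[1],-BY[0]])
def b2w(x,y): return O+BX*x/1000+BY*y/1000
def w2b(w): e=(np.asarray(w)[...,:2]-O)*1000; return np.stack([e@BX,e@BY],-1)
# tool target: y along box +y, z down
Rt=Ro.from_matrix(np.c_[np.r_[-BX,0],np.r_[BY,0],[0,0,-1]])
def plan(x,y,ztip):
    s=read_state(); R=Ro.from_rotvec(s['orientation'])
    t=np.r_[b2w(x,y),ztip/1000+.186]
    print('slide',(R.inv().apply(t-s['tool_pos'])*1000).round(1),'dr',(R.inv()*Rt).as_rotvec().round(4))
def where():
    s=read_state(); print(s['t'],'box',w2b(s['tool_pos']).round(1),'tip z',round(s['tool_pos'][2]*1000-186,1),'F',s['force'].round(1),s['opening'])
E
python3 -c "
from h import *
where();plan(0,16,218);plan(0,16,90)"
```

```text
0.1 box [-437.5  346. ] tip z 217.8 F [-0.4 -0.8 -1.4] 0.09271801663070825
slide [-4.771e+02 -2.696e+02  2.000e-01] dr [-0.0016 -0.0002 -0.1318]
slide [-477.1 -269.4  128.2] dr [-0.0016 -0.0002 -0.1318]
```

Request:
servo_tool:
  increments:
    - {"slide":[-477,-269,0],"dr":[-0.0016,0,-0.132],"jaw":1}
    - {"slide":[-477,-269,0],"dr":[-0.0016,0,-0.132],"jaw":1}
    - {"slide":[-477,-269,0],"dr":[-0.0016,0,-0.132],"jaw":1}
    - {"slide":[-477,-269,0],"dr":[-0.0016,0,-0.132],"jaw":1}
    - {"slide":[-477,-269,0],"dr":[-0.0016,0,-0.132],"jaw":1}
    - {"slide":[-477,-269,0],"dr":[-0.0016,0,-0.132],"jaw":1}
    - {"slide":[-477,-269,0],"dr":[-0.0016,0,-0.132],"jaw":1}
    - {"slide":[-477,-269,0],"dr":[-0.0016,0,-0.132],"jaw":1}
    - {"slide":[-477,-269,0],"dr":[-0.0016,0,-0.132],"jaw":1}
    - {"slide":[-477,-269,0],"dr":[-0.0016,0,-0.132],"jaw":1}
    - {"slide":[-477,-269,0],"dr":[-0.0016,0,-0.132],"jaw":1}
    - {"slide":[-477,-269,0],"dr":[-0.0016,0,-0.132],"jaw":1}
    - {"slide":[-477,-269,0],"dr":[-0.0016,0,-0.132],"jaw":1}
    - {"slide":[-477,-269,0],"dr":[-0.0016,0,-0.132],"jaw":1}
    - {"slide":[-477,-269,0],"dr":[-0.0016,0,-0.132],"jaw":1}

```text
t: 1.6
tool_pos: [0.55, 0.1848, 0.4047]
orientation: [-0.237, -3.133, -0.003]
force: [-0.2, 0.3, -0.4]
opening: 0.0005
gripper_force: 0.0
```

```bash
python3 -c "
from h import *
where();plan(0,16,91)
im,d,p=shot('wrist'); cv2.imwrite('pics/w1.png',im[...,::-1])
print(proj(p,[[*b2w(0,-27),.11],[*b2w(-25,75),.05],[*b2w(0,16),.09]]))
h=cv2.cvtColor(im,cv2.COLOR_RGB2HSV);W=cloud(p,d);b=(d>0)&(W[...,2]>.104)&(W[...,2]<.116)&(abs(w2b(W)[...,0])<60)&(abs(w2b(W)[...,1]+27)<30)
print(b.sum(), w2b(W[b]).min(0),w2b(W[b]).max(0))"
```

```text
1.6 box [-1.  17.9] tip z 218.7 F [-0.2  0.3 -0.4] 0.0005036717917364286
slide [ -1.   -2.1 127.7] dr [ 0.0017 -0.0002  0.002 ]
[[221.25178858 206.12783287]
 [345.03101887 162.22293866]
 [278.52811285 199.97710612]]
2665 [-43.386627   -34.74875215] [ 46.4138358  -16.42497908]
```

View pics/w1.png

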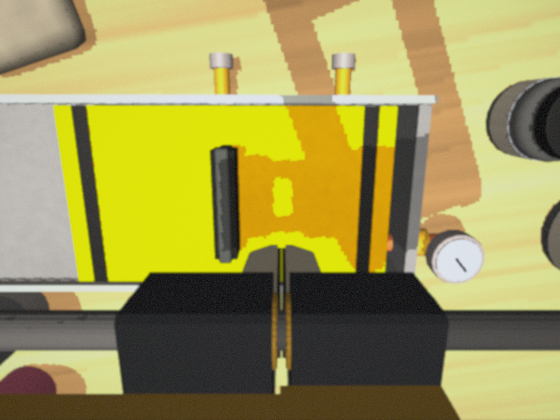

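The wrist view shows the rib at (225,205) and the closed fingertips to its right, on the +y side at about (281,260). The gauge is at (455,258), so the orientation is confirmed. The rib measures y -35..-16 in the box frame. Next I descend and push.

Request:
servo_tool:
  increments:
    - {"slide":[-1,0,45],"dr":[0,0,0],"jaw":1}
    - {"slide":[-1,0,90],"dr":[0,0,0],"jaw":1}
    - {"slide":[-1,0,120],"dr":[0,0,0],"jaw":1}
    - {"slide":[-1,0,128],"dr":[0,0,0],"jaw":1}
    - {"slide":[-1,0,128],"dr":[0,0,0],"jaw":1}
    - {"slide":[-1,-8,128],"dr":[0,0,0],"jaw":1}
    - {"slide":[-1,-16,128],"dr":[0,0,0],"jaw":1}
    - {"slide":[-1,-26,128],"dr":[0,0,0],"jaw":1}
    - {"slide":[-1,-38,128],"dr":[0,0,0],"jaw":1}
    - {"slide":[-1,-50,128],"dr":[0,0,0],"jaw":1}

```text
t: 2.65
tool_pos: [0.5446, 0.1333, 0.278]
orientation: [0.24, 3.13, 0.004]
force: [1.8, 1.7, 1.6]
opening: 0.0005
gripper_force: 1.7
```

```bash
python3 -c "
from h import *
where();plan(0,-233,91)"
```

```text
2.65 box [  1.6 -33.8] tip z 92.0 F [1.8 1.7 1.6] 0.00047653902256552584
slide [   1.6 -199.2    0.5] dr [ 0.0027  0.0026 -0.    ]
```

Request:
servo_tool:
  increments:
    - {"slide":[0,-14,0],"dr":[0,0,0],"jaw":1}
    - {"slide":[0,-29,0],"dr":[0,0,0],"jaw":1}
    - {"slide":[1,-44,0],"dr":[0,0,0],"jaw":1}
    - {"slide":[1,-59,0],"dr":[0,0,0],"jaw":1}
    - {"slide":[1,-74,0],"dr":[0,0,0],"jaw":1}
    - {"slide":[1,-89,0],"dr":[0,0,0],"jaw":1}
    - {"slide":[1,-104,0],"dr":[0,0,0],"jaw":1}
    - {"slide":[1,-119,0],"dr":[0,0,0],"jaw":1}
    - {"slide":[1,-134,0],"dr":[0,0,0],"jaw":1}
    - {"slide":[1,-149,0],"dr":[0,0,0],"jaw":1}
    - {"slide":[1,-162,0],"dr":[0,0,0],"jaw":1}
    - {"slide":[1,-173,0],"dr":[0,0,0],"jaw":1}
    - {"slide":[1,-180,0],"dr":[0,0,0],"jaw":1}
    - {"slide":[1,-185,0],"dr":[0,0,0],"jaw":1}
    - {"slide":[1,-188,0],"dr":[0,0,0],"jaw":1}
    - {"slide":[1,-191,0],"dr":[0,0,0],"jaw":1}
    - {"slide":[1,-194,0],"dr":[0,0,0],"jaw":1}

```text
t: 4.35
tool_pos: [0.5136, -0.0572, 0.2762]
orientation: [-0.239, -3.132, -0.003]
force: [0.0, 1.6, 2.8]
opening: 0.0004
gripper_force: 1.4
```

```bash
python3 -c "
from h import *
where()"
```

```text
4.35 box [-1.000e-01 -2.269e+02] tip z 90.2 F [0.  1.6 2.8] 0.00044483776960833237
```

Request:
servo_tool:
  increments:
    - {"slide":[0,-2,0],"dr":[0,0,0],"jaw":1}
    - {"slide":[0,-4,0],"dr":[0,0,0],"jaw":1}
    - {"slide":[0,-6,0],"dr":[0,0,0],"jaw":1}
    - {"slide":[0,-7,0],"dr":[0,0,0],"jaw":1}
    - {"slide":[0,-7,0],"dr":[0,0,0],"jaw":1}

```text
t: 4.85
tool_pos: [0.5125, -0.0644, 0.2762]
orientation: [-0.24, -3.132, -0.002]
force: [-0.8, 1.1, 1.1]
opening: 0.0008
gripper_force: 0.7
```

```bash
python3 -c "
from h import *
where()"
```

```text
4.85 box [  -0.  -234.1] tip z 90.2 F [-0.8  1.1  1.1] 0.0007643019566066838
```

Request:
servo_tool:
  increments:
    - {"slide":[0,-2,0],"dr":[0,0,0],"jaw":1}
    - {"slide":[0,-4,0],"dr":[0,0,0],"jaw":1}
    - {"slide":[0,-5,0],"dr":[0,0,0],"jaw":1}

```text
t: 5.15
tool_pos: [0.5119, -0.0682, 0.2762]
orientation: [0.239, 3.132, 0.007]
force: [1.9, 14.4, 2.3]
opening: 0.0005
gripper_force: 6.8
```

```bash
python3 -c "
from h import *
where()
for n in ('wrist','top'):
  im,d,p=shot(n);W=cloud(p,d);B=w2b(W);b=(d>0)&(W[...,2]>.104)&(W[...,2]<.116)&(abs(B[...,0])<60)&(abs(B[...,1]+260)<40)
  print(n,b.sum(), B[b].min(0),B[b].max(0),np.median(B[b],0))
  cv2.imwrite(f'pics/{n}2.png',im[...,::-1])"
```

```text
5.15 box [-1.00e-01 -2.38e+02] tip z 90.2 F [ 1.9 14.4  2.3] 0.0005454113377708613
wrist 4784 [ -43.45655961 -270.28925408] [  -1.3192872  -222.20241989] [ -20.01948575 -258.79730202]Traceback (most recent call last):
  File "<string>", line 6, in <module>
    print(n,b.sum(), B[b].min(0),B[b].max(0),np.median(B[b],0))
                     ~~~~~~~~^^^
    return umr_minimum(a, axis, None, out, keepdims, initial, where)
ValueError: zero-size array to reduction operation minimum which has no identity
```

View pics/wrist2.png

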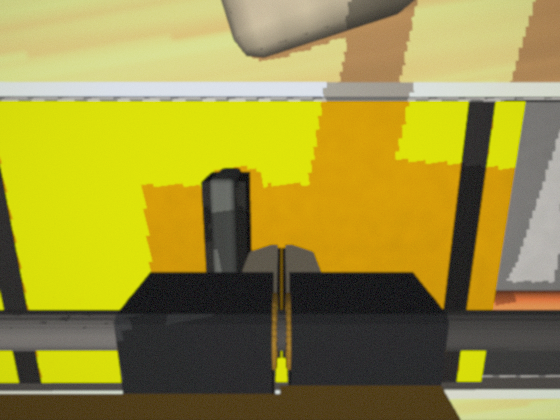

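The cover is at its stop: the force rose to 14 N and the rib centre is at y ≈ -260. Now I back off, lift and look into the opening.

Request:
servo_tool:
  increments:
    - {"slide":[0,6,0],"dr":[0,0,0],"jaw":1}
    - {"slide":[0,14,-20],"dr":[0,0,0],"jaw":1}
    - {"slide":[0,20,-60],"dr":[0,0,0],"jaw":1}
    - {"slide":[0,40,-100],"dr":[0,0,0],"jaw":1}
    - {"slide":[0,80,-120],"dr":[0,0,0],"jaw":1}
    - {"slide":[-10,128,-130],"dr":[0,0,0],"jaw":1}
    - {"slide":[-30,172,-130],"dr":[0,0,0],"jaw":1}
    - {"slide":[-50,215,-130],"dr":[0,0,0],"jaw":1}
    - {"slide":[-60,250,-130],"dr":[0,0,0],"jaw":1}
    - {"slide":[-60,260,-130],"dr":[0,0,0],"jaw":1}
    - {"slide":[-60,260,-130],"dr":[0,0,0],"jaw":1}

```text
t: 6.35
tool_pos: [0.6106, 0.1796, 0.406]
orientation: [-0.237, -3.132, -0.001]
force: [-0.7, 0.0, -0.7]
opening: 0.0002
gripper_force: 0.0
```

```bash
python3 -c "
from h import *
where()
im,d,p=shot('wrist');cv2.imwrite('pics/wrist3.png',im[...,::-1])
print(proj(p,[[*b2w(-25,75),.05],[*b2w(-25,-35),.05]]))
im,d,p=shot('top');W=cloud(p,d);B=w2b(W);b=(d>0)&(W[...,2]>.102)&(W[...,2]<.116)&(abs(B[...,0])<60)&(abs(B[...,1]+260)<40)
print(b.sum(), B[b].min(0),B[b].max(0))
cv2.imwrite('pics/top3.png',im[...,::-1])"
```

```text
6.35 box [59.8 22. ] tip z 220.0 F [-0.7  0.  -0.7] 0.00024068760164771424
[[343.66382977  91.03442101]
 [214.58197842  90.8294392 ]]
340 [ -45.01662186 -271.76097621] [  44.43482575 -252.72262715]
```

View pics/wrist3.png

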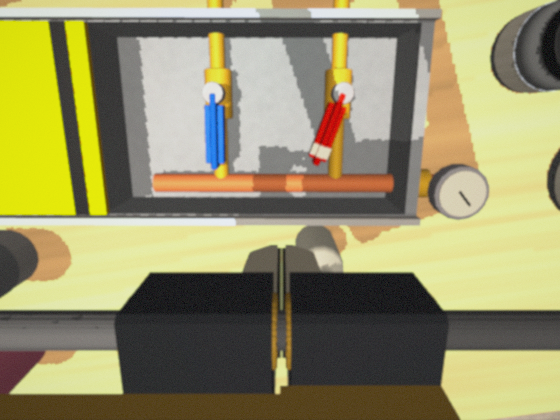

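The wrist view shows red at (330,128) on the y=+75 valve, turned about 0.35 with its white tip at (318,155). The candidates were blue (215,135) and red, plus the orange-copper pipe at (270,183). Red with the white band is the one I want. The cover rib is at -262 in the top view, which is the stop.

```bash
python3 - <<'E'
from h import *
where();plan(18,98,130);plan(18,98,43)
z=load('wrist')
im=z[0];cv2.imwrite('pics/crop.png',cv2.resize(im[60:200,180:380],None,fx=3,fy=3)[...,::-1])
s=np.array([18,98])
for t in np.deg2rad(np.r_[15:91:7.5,92,94,96]):
    r=44-6*t/1.57
    C=np.array([-25,75])+r*np.array([np.cos(t),-np.sin(t)])+(8+7.5*np.sin(t)+17.5*np.cos(t))*np.array([np.sin(t),np.cos(t)])
    print(round(np.degrees(t),1),C.round(1),'tool',[round(-(C-s)[0],1),round((C-s)[1],1)])
E
```

```text
6.45 box [59.9 20. ] tip z 220.5 F [ 0.7 -0.3  0.1] 0.0006581161307229289
slide [41.8 78.  90.5] dr [ 0.0005 -0.0003  0.    ]
slide [ 41.8  78.  177.5] dr [ 0.0005 -0.0003  0.    ]
15.0 [23.5 89.8] tool [np.float64(-5.5), np.float64(-8.2)]
22.5 [24.6 83.7] tool [np.float64(-6.6), np.float64(-14.3)]
30.0 [24.8 77.3] tool [np.float64(-6.8), np.float64(-20.7)]
37.5 [24.  70.7] tool [np.float64(-6.0), np.float64(-27.3)]
45.0 [22.1 64.2] tool [np.float64(-4.1), np.float64(-33.8)]
52.5 [19.2 57.8] tool [np.float64(-1.2), np.float64(-40.2)]
60.0 [15.1 52. ] tool [np.float64(2.9), np.float64(-46.0)]
67.5 [10.1 46.8] tool [np.float64(7.9), np.float64(-51.2)]
75.0 [ 4.2 42.4] tool [np.float64(13.8), np.float64(-55.6)]
82.5 [-2.4 39.1] tool [np.float64(20.4), np.float64(-58.9)]
90.0 [-9.5 37. ] tool [np.float64(27.5), np.float64(-61.0)]
92.0 [-11.4  36.6] tool [np.float64(29.4), np.float64(-61.4)]
94.0 [-13.4  36.4] tool [np.float64(31.4), np.float64(-61.6)]
96.0 [-15.4  36.2] tool [np.float64(33.4), np.float64(-61.8)]
```

View pics/crop.png

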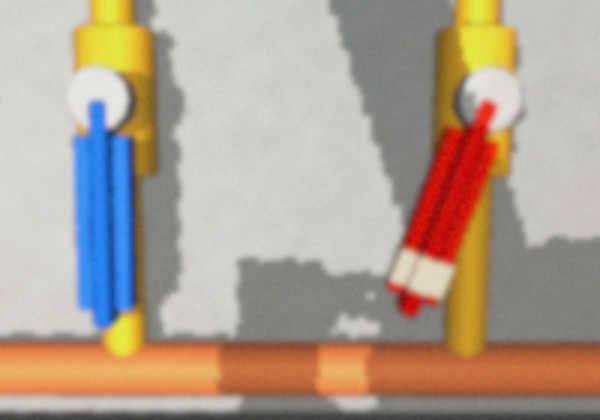

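The crop confirms it: red lever with the white band at (425,270), swung about 0.35 rad; blue is at (100,220). Next I move above the start point and descend.

Request:
servo_tool:
  increments:
    - {"slide":[20,40,0],"dr":[0,0,0],"jaw":1}
    - {"slide":[42,78,20],"dr":[0,0,0],"jaw":1}
    - {"slide":[42,78,65],"dr":[0,0,0],"jaw":1}
    - {"slide":[42,78,110],"dr":[0,0,0],"jaw":1}
    - {"slide":[42,78,140],"dr":[0,0,0],"jaw":1}
    - {"slide":[42,78,160],"dr":[0,0,0],"jaw":1}
    - {"slide":[42,78,172],"dr":[0,0,0],"jaw":1}
    - {"slide":[42,78,177],"dr":[0,0,0],"jaw":1}
    - {"slide":[42,78,177],"dr":[0,0,0],"jaw":1}

```text
t: 7.35
tool_pos: [0.5813, 0.2614, 0.2302]
orientation: [0.241, 3.132, 0.002]
force: [0.2, -0.5, -0.0]
opening: 0.0007
gripper_force: 0.0
```

```bash
python3 -c "
from h import *
where()"
```

```text
7.35 box [18.3 98.4] tip z 44.2 F [ 0.2 -0.5 -0. ] 0.0007097519937384318
```

Request:
servo_tool:
  increments:
    - {"slide":[-5,-8,1],"dr":[0,0,0],"jaw":1}
    - {"slide":[-7,-14,1],"dr":[0,0,0],"jaw":1}
    - {"slide":[-7,-21,1],"dr":[0,0,0],"jaw":1}
    - {"slide":[-6,-27,1],"dr":[0,0,0],"jaw":1}
    - {"slide":[-4,-34,1],"dr":[0,0,0],"jaw":1}
    - {"slide":[-1,-40,1],"dr":[0,0,0],"jaw":1}
    - {"slide":[3,-46,1],"dr":[0,0,0],"jaw":1}
    - {"slide":[8,-51,1],"dr":[0,0,0],"jaw":1}
    - {"slide":[14,-56,1],"dr":[0,0,0],"jaw":1}
    - {"slide":[20,-59,1],"dr":[0,0,0],"jaw":1}
    - {"slide":[24,-60,1],"dr":[0,0,0],"jaw":1}
    - {"slide":[26,-61,1],"dr":[0,0,0],"jaw":1}
    - {"slide":[28,-61,1],"dr":[0,0,0],"jaw":1}

```text
t: 8.65
tool_pos: [0.5456, 0.2059, 0.229]
orientation: [0.24, 3.126, 0.003]
force: [21.9, 0.3, -14.7]
opening: 0.0005
gripper_force: 11.1
```

```bash
python3 -c "
from h import *
where()"
```

```text
8.65 box [-8.4 38.1] tip z 43.0 F [ 21.9   0.3 -14.7] 0.0004672858237076208
```

Request:
servo_tool:
  increments:
    - {"slide":[-6,0,0],"dr":[0,0,0],"jaw":1}
    - {"slide":[-14,0,0],"dr":[0,0,0],"jaw":1}
    - {"slide":[-16,0,-30],"dr":[0,0,0],"jaw":1}
    - {"slide":[-20,0,-75],"dr":[0,0,0],"jaw":1}
    - {"slide":[-30,0,-120],"dr":[0,0,0],"jaw":1}
    - {"slide":[-50,0,-160],"dr":[0,0,0],"jaw":1}
    - {"slide":[-68,-16,-177],"dr":[0,0,0],"jaw":1}
    - {"slide":[-68,-16,-177],"dr":[0,0,0],"jaw":1}
    - {"slide":[-68,-16,-177],"dr":[0,0,0],"jaw":1}

```text
t: 9.55
tool_pos: [0.6089, 0.1794, 0.405]
orientation: [-0.241, -3.131, -0.002]
force: [0.5, 0.4, -0.4]
opening: 0.0004
gripper_force: 0.0
```

```bash
python3 -c "
from h import *
where()
im,d,p=shot('wrist');cv2.imwrite('pics/wrist4.png',im[...,::-1])
h=cv2.cvtColor(im,cv2.COLOR_RGB2HSV);W=cloud(p,d);B=w2b(W)
for nm,lo,hi in (('red',174,6),('blue',100,125)):
  H=h[...,0];c=((H>=lo)|(H<=hi)) if lo>hi else (H>=lo)&(H<=hi)
  b=c&(h[...,1]>150)&(W[...,2]>.036)&(W[...,2]<.062)&(abs(B[...,0])<74)&(abs(B[...,1])<125)
  q=B[b].astype(np.float32);l=cv2.fitLine(q,cv2.DIST_L2,0,.01,.01).ravel();print(nm,b.sum(),l,np.degrees(np.arctan2(-l[1],l[0])),q.min(0),q.max(0))
im,d,p=shot('top');cv2.imwrite('pics/top4.png',im[...,::-1])"
```

```text
9.55 box [58.1 21.5] tip z 219.0 F [ 0.5  0.4 -0.4] 0.0003866489296956793
red 883 [ 5.8694277e-04 -9.9999982e-01 -2.3446587e+01  4.5041180e+01] 89.96636 [-30.868618   9.908318] [-16.14956   71.735016]
blue 1087 [ 9.9983197e-01 -1.8330678e-02  1.0297515e+01 -3.5758282e+01] 1.0503292 [-21.882887 -44.30246 ] [ 39.566658 -28.064629]
```

View pics/wrist4.png

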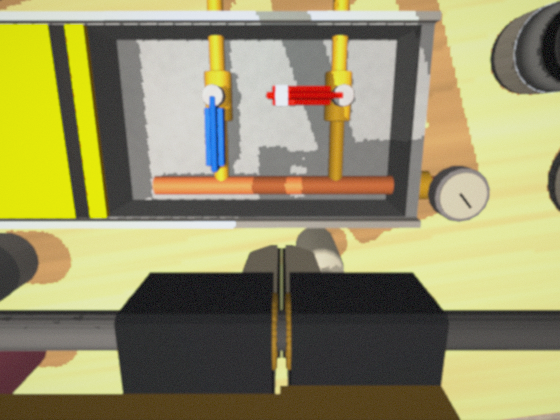

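View pics/top4.png

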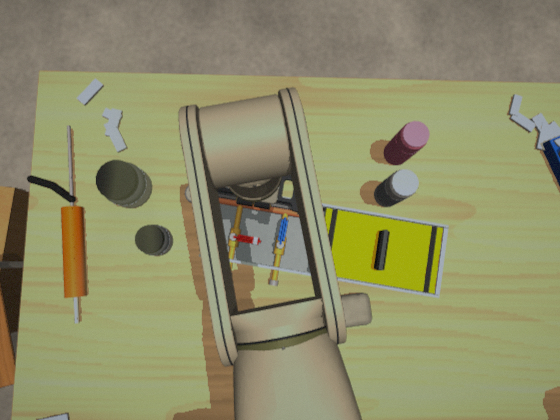

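The wrist view shows red at (305,95), square across its pipe (90.0°), with blue unmoved at (215,135). The top view shows the cover parked at its stop with its rib at (381,250), and the can at (399,188) where it was. I'm handing it in.

```bash
python3 -c "
from plant import *
print(close_job())"
```

```text
the job is handed in; nothing more can be done
None
```

The job is handed in: the cover was pushed to its stop, then the red handle was pushed to fully shut (measured 90.0°), the blue handle was left alone, the can, jar, bottle and stone were not contacted, and the arm ended clear at about 9.6 s.

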